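# Does a shell burn? Show the answer at the fire-lesson table

### The arm

A 7-joint arm with a two-finger parallel gripper is mounted at the origin on the work surface. World frame = base frame: x ahead of the robot, y to its left, z up, the work surface at z = 0. Lengths are in m, angles in rad, forces in N, time in s.
With the tool pointing down it reaches from about 0.4 to 0.85 m from the base axis. Payload 10.4 kg.
Tool frame: the origin (TCP) lies on the centre line of the jaws, within the pads' length; the fingertips stand r.finger_overhang ahead of it and the grasp point (between the pads) lies 5 mm behind it (r.finger_overhang is the distance from the TCP to the fingertips, in m); z points along the fingers, y is the line along which they close (so a half turn about z gives the same grasp; the last joint's range is limited). The gripper opens to 87 mm and grips with 3 to 60 N. Pads are 19 mm wide; open, the fingers measure 117 mm over their backs; the gripper's body (75 mm by 190 mm) begins 51 mm behind the grasp point.
Start: joints at [1.243, 0.332, -0.065, 1.46, 0.022, 1.35, -0.088], TCP at [0.188, -0.596, 0.237] pointing down, gripper open.
Joint ranges: [-2.6, 2.6], [-0.5, 2.12], [-1.47, 1.34], [0.16, 2.42], [-1.27, 4.41], [0.06, 2.06], [-2.6, 2.6]. Speed limits (rad/s): [2.22, 2.22, 2.79, 2.79, 3.14, 3.14, 3.14].

### API

Orientations are given as a unit quaternion [x, y, z, w].
In Python, from bench import read_state, viewer, r gives the robot as it stands.
- The arm moves only by the tool carry_out, never from a script. Its argument "moves" is a list of rows, each a list of 6 numbers: the shift along the tool's x, y, z in units of 40 mm (1.0 is 40 mm), then the turn, a rotation vector about the tool's x, y, z in units of 8 degrees (1.0 is 8 degrees). A call has 1 to 20 rows; each row shifts and turns the commanded pose from where the row before left it, along the tool's axes as they then stand; what a row does not reach is not made up. A row lasts 1/8 s, in which the tool goes at most 62.5 mm and 10.7 degrees, less where a joint would pass 70% of its speed; a pose out of reach is approached as far as the arm can. A call is refused whole if a number of a shift passes 1 or a number of a turn 1, either way. A call with a gripper value outside its range is refused whole. "fingers" is the finger opening in mm, from 0 to 87, set as the call begins (left out, the last holds). The fingers move at their own pace and stop on an object; "force" is the grip in N (left out, the last holds). Time passes only in rows, so rows that do not move let the fingers close. It gives the time, the measured TCP pose, the force, the opening and the grip force at its end, in the units of the state.
- read_state(): the state, without advancing time (a new reading comes with each control period).
- viewer.camera(name): name is "scene" or "top" or "wrist"; returns a dict with "pixels" (400x640x3 uint8, red, green, blue), "range_z" (400x640 float32, m along the optical axis (not along the pixel's ray), 0 where there is no reading), "fx", "fy", "cx", "cy" (pixels), "xyz" and "orientation" of the camera in the world. Camera axes: x right, y down, z forward; pixel columns grow to the right and rows downward; lengths in m; the calibration is good to about 2 mm. A picture is of the moment at which its call begins.
- r.close_job(): hands the job in; it is judged then, once.
The state is a dict: "time": time; "joint_positions": joint angles; "joint_vel": joint speeds; "joint_torque": joint torques, N m; "ee_pos": TCP position; "eef_rot": TCP orientation; "ft_force": force on the tool from outside, world axes, zero at the start; "torque": the same for the moment, N m; "width": finger opening in m; "grip_force": force on a finger pad.
Only numpy, scipy, OpenCV 4.12 (cv2) and the standard library are available. Lean on these libraries where they do the work, as an engineer would, in place of code of your own. Each camera call takes 0.05 s, during which the arm holds its last target. There are 200 camera calls.

### The job

Answer the fire-lesson question for the children: point at the scallop shell by bringing the fingertips a couple of centimetres above the middle of it and staying there for two seconds, then point in the same way, for two seconds, just above the top edge of the tent card with the crossed-out flame. Then push the blue marker along its slot to the end in front of that card and leave it there, with the robot clear of everything. Do not touch the shell or either card, and do not pick up or shift any of the other things on the table.

Things in the scene. Friction and masses are not known exactly. Their poses are not given: they have to be found in the camera images.
- shell: apricot-pink ribbed scallop shell lying loose on the table, about 62 x 75 mm, 19 mm high at the middle; origin at the centre of its underside, z up; its narrow hinge end is towards its own -x
- shell_top (a point): the top of the shell, over its middle, 18 mm above the table
- board: fixed brown wooden answer board, 180 mm (its x) by 380 mm (its y), 12 mm thick; origin at the centre of its underside. A straight black slot runs along its y at x = -55 mm; the two cards stand along x = +40 mm at y = +120 and -120 mm (either card may be at either end)
- card_no: fixed tent card (A-shape, cardboard, 100 mm wide along its y, 90 mm deep along its x at the foot, 66 mm high) with a campfire picture crossed out by a red X on both slopes; origin at the centre of its foot, on the board's top; its axes are parallel to the board's
- card_no_top (a point): the middle of the crossed-out card's top edge, about 79 mm above the table
- card_fire: the other tent card, same size and make, the campfire picture without a cross; origin at the centre of its foot, axes parallel to the board's
- marker (a joint): position of the blue marker along its slot in m, along the board's +y: 0 in the middle, hard stops at -0.12 and +0.12, where it stands straight in front of a card. It stays where it is left; about 1.2 N of friction, no spring
- marker_top (a point): centre of the top of the blue marker, an upright round peg with a white band, 32 mm in diameter, standing 57 mm above the board's top (69 mm above the table); it slides in the slot and cannot be lifted out
- cone: brown pine cone standing upright, loose, 60 mm wide, 68 mm high; origin at the centre of its underside
- pebble: dark grey pebble, loose, 58 mm wide, 24 mm high; origin at the centre of its underside
- tealight: white tealight in an aluminium cup, loose, 39 mm in diameter, 16 mm high (wick to 23 mm); origin at the centre of its underside
- slice: slice of a branch with dark bark, loose, 64 mm in diameter, 22 mm high; origin at the centre of its underside
- jar: glass jar with a red lid, loose, 72 mm in diameter, 100 mm high, right of the board; origin at the centre of its underside
- bowl: clear plastic bowl, loose, 140 mm in diameter, 55 mm high, left of the board; origin at the centre of its underside
There are look-alikes about, which are no part of the job. Leave any purple or yellow look-alike of the shell alone.

How it is judged:
By the outcome, as a careful person would: the job done as asked, in the order asked, and still so for the second after the job is handed in, with the robot touching nothing.
It also fails if it takes over 61 s, if anything falls off the work surface, if the arm or the gripper's body presses on something with over 40 N, if the wrist force passes 120 N, or if a joint passes its speed limit or range.

## Working session

There is one attempt and no reset: what is moved stays moved. The work goes in short steps, Python scripts to look and compute and a tool call to move; the robot and the scene stay as the last step left them, time stands still between calls to the robot, and variables do not carry over. Pictures are saved under pics/ and viewed, at most 10 in all, crops included, and the job is handed in when it is done.

Besides the shell and the picture viewer there is one more tool, called after "Emit:" by a JSON object that holds its "name" and its "arguments". carry_out: Moves the arm, as the interface text tells. Its arguments: {"type":"object","properties":{"moves":{"type":"array","items":{"type":"array","items":{"type":"number"}}},"fingers":{"type":"number"},"force":{"type":"number"}},"required":["moves"]}

```bash
mkdir -p pics; cat > h.py <<'E'
import numpy as np, cv2
from scipy.spatial.transform import Rotation as R
from bench import read_state, viewer, r
def world(c):
    h,w=c["range_z"].shape; v,u=np.mgrid[:h,:w]; z=c["range_z"]
    p=np.stack([(u-c["cx"])/c["fx"]*z,(v-c["cy"])/c["fy"]*z,z],-1)
    q=p@R.from_quat(c["orientation"]).as_matrix().T+np.array(c["xyz"]); q[z==0]=np.nan; return q
def snap(n,f):
    c=viewer.camera(n); cv2.imwrite(f"pics/{f}.png",c["pixels"][:,:,::-1]); np.savez(f"pics/{f}.npz",w=world(c),p=c["pixels"]); return c
def to_tool(target,s=None):
    s=s or read_state(); return R.from_quat(s["eef_rot"]).inv().apply(np.array(target)-s["ee_pos"])/0.04
E
python3 - <<'E'
from h import *
c=snap("top","top1");print(c["xyz"],c["orientation"]); c=snap("scene","scene1");print(c["xyz"])
s=read_state();print(s,r.finger_overhang)
E
```

```text
[0.30123554 0.00830366 1.1118313 ] [ 0.71457098 -0.69503674  0.06189068 -0.04981757]
[ 1.14361504 -0.02815592  1.07573538]
{'time': 0.1, 'joint_positions': array([ 1.2434361 ,  0.33281464, -0.06471349,  1.46087022,  0.02159977,
        1.34991713, -0.08850054]), 'joint_vel': array([ 0.00056241, -0.0020667 ,  0.00093376, -0.0012833 , -0.00038525,
       -0.00181185, -0.00030615]), 'joint_torque': array([ 1.31407669e-03, -6.24548507e+01,  2.48156197e-02, -3.90722537e+01,
       -6.12871628e-02,  3.64496664e-02,  7.65570826e-05]), 'ee_pos': array([ 0.18744201, -0.59587209,  0.23582365]), 'eef_rot': array([ 9.88409982e-01,  1.51806705e-01, -1.27272673e-04, -6.44460165e-04]), 'ft_force': array([-0.14381659, -0.26783476,  0.26343906]), 'torque': array([-0.01028671, -0.00749505, -0.02731217]), 'grip_force': 0.0, 'width': 0.0874386715262452} 0.014
```

View pics/top1.png

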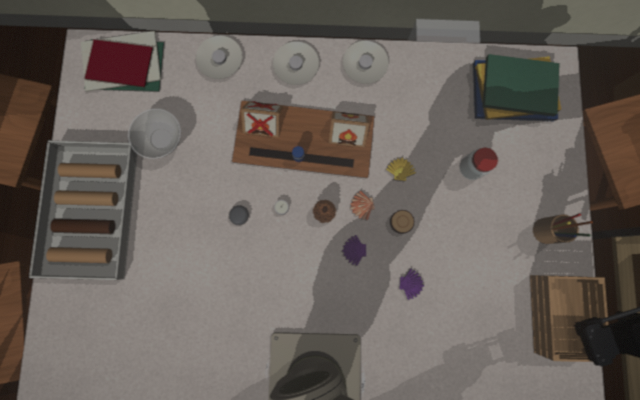

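View pics/scene1.png

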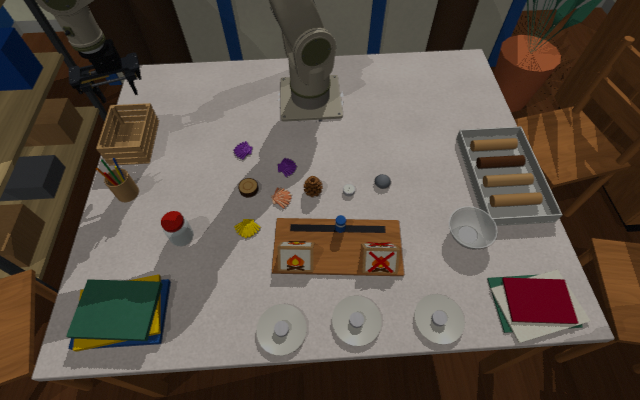

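The top view shows the apricot shell at (362,206), between the cone (324,211) and the slice (402,222). The crossed-out card is at (262,122), on the left (+y) end of the board. The marker is at (299,154) and the fire card at (348,131).

```bash
python3 - <<'E'
from h import *
d=np.load("pics/top1.npz"); w,p=d["w"],d["p"].astype(int)
hsv=cv2.cvtColor(d["p"],cv2.COLOR_RGB2HSV).astype(int)
def rep(n,u0,u1,v0,v1,zmin,zmax,f=None):
    m=np.zeros(w.shape[:2],bool); m[v0:v1,u0:u1]=1
    m&=(w[...,2]>zmin)&(w[...,2]<zmax)
    if f is not None: m&=f
    q=w[m]; print(n,len(q),"mid",((q.min(0)+q.max(0))/2).round(4),"mean",q.mean(0).round(4),"min",q.min(0).round(3),"max",q.max(0).round(3))
    return q
rep("shell",348,376,190,222,.005,.04,)
rep("cone",311,338,198,225,.01,.09)
rep("slice",389,416,208,236,.008,.05)
rep("marker",290,309,144,163,.05,.09)
rep("no ridge",236,284,95,142,.07,.09); rep("fire ridge",325,372,105,150,.07,.09)
rep("bowl",130,184,105,160,.01,.09); rep("jar",458,500,145,182,.02,.13)
b=rep("board",230,376,98,180,.007,.018)
c,s,a=cv2.minAreaRect((b[:,:2]*1000).astype(np.float32)); print(c,s,a)
E
```

```text
shell 450 mid [ 0.4549 -0.1173  0.0134] mean [ 0.4519 -0.1167  0.0126] min [ 0.415 -0.154  0.005] max [ 0.494 -0.08   0.022]
cone 432 mid [ 0.4324 -0.0131  0.0463] mean [ 0.4297 -0.013   0.0478] min [ 0.402 -0.044  0.02 ] max [0.463 0.018 0.073]
slice 462 mid [ 0.4107 -0.2229  0.0194] mean [ 0.4108 -0.2225  0.0235] min [ 0.38  -0.254  0.008] max [ 0.442 -0.192  0.031]
marker 128 mid [0.5825 0.06   0.0619] mean [0.5804 0.0604 0.0678] min [0.567 0.045 0.05 ] max [0.598 0.074 0.074]
no ridge 247 mid [0.687  0.1641 0.0762] mean [0.6854 0.1643 0.0746] min [0.671 0.115 0.07 ] max [0.703 0.213 0.082]
fire ridge 222 mid [ 0.6643 -0.0747  0.0763] mean [ 0.6643 -0.0749  0.0753] min [ 0.651 -0.124  0.07 ] max [ 0.677 -0.026  0.083]
bowl 1668 mid [0.6246 0.4433 0.0355] mean [0.6324 0.4593 0.0316] min [0.556 0.376 0.01 ] max [0.693 0.511 0.061]
jar 850 mid [ 0.5686 -0.4184  0.0637] mean [ 0.5629 -0.4117  0.0834] min [ 0.533 -0.452  0.02 ] max [ 0.604 -0.385  0.107]
board 5967 mid [0.6331 0.0459 0.0125] mean [0.619  0.0485 0.0129] min [ 0.526 -0.153  0.007] max [0.741 0.245 0.018]
(628.1849365234375, 42.50907897949219) (400.0616760253906, 209.79930114746094) 87.50511169433594
```

Emit:
{"name": "carry_out", "arguments": {"moves": [[0,0,0,0,0,0.95],[0,0,0,0,0,0.95],[0,0,0,0,0,0.94],[0.39,-0.89,0,0,0,0],[0.39,-0.89,0,0,0,0],[0.39,-0.89,0,0,0,0],[0.39,-0.89,0,0,0,0],[0.39,-0.89,0,0,0,0],[0.39,-0.89,0,0,0,0],[0.39,-0.89,0,0,0,0],[0.39,-0.89,0,0,0,0],[0.39,-0.89,0,0,0,0],[0.39,-0.89,0,0,0,0],[0.39,-0.89,0,0,0,0],[0.39,-0.89,0,0,0,0],[0.39,-0.89,0,0,0,0],[0.39,-0.89,0,0,0,0],[0,0,0,0,0,0],[0,0,0,0,0,0]], "fingers": 0}}

```text
time: 2.48
ee_pos: [0.4503, -0.1205, 0.2362]
eef_rot: [0.999, -0.046, -0.0, 0.0]
ft_force: [0.6, -0.2, -0.1]
width: 0.0006
grip_force: 0.0
```

```bash
python3 - <<'E'
from h import *
c=snap("wrist","w1"); w=world(c); s=read_state(); print(s["time"],s["ee_pos"],s["eef_rot"],s["width"],c["xyz"])
print(R.from_quat(s["eef_rot"]).as_matrix().round(3))
hsv=cv2.cvtColor(c["pixels"],cv2.COLOR_RGB2HSV).astype(int)
near=(abs(w[...,0]-.453)<.055)&(abs(w[...,1]+.117)<.055)&(w[...,2]>.006)&(w[...,2]<.04)
q=w[near]; print(len(q)); 
if len(q): print(q.min(0),q.max(0),(q.min(0)+q.max(0))/2, q.mean(0))
print(to_tool([.453,-.117,.052]))
E
```

```text
2.525 [ 0.45021524 -0.12089438  0.23633011] [ 9.98917424e-01 -4.65176657e-02 -2.56624248e-04  1.45818502e-04] 0.0006872223373653689 [ 0.51911487 -0.12743372  0.38447943]
[[ 0.996 -0.093 -0.001]
 [-0.093 -0.996 -0.   ]
 [-0.     0.    -1.   ]]
2061
[ 0.41576378 -0.15011625  0.00600795] [ 0.495389   -0.08311812  0.01946639] [ 0.45557639 -0.11661718  0.01273717] [ 0.45609486 -0.116751    0.0116784 ]
[ 0.06256966 -0.1048606   4.60818937]
```

View pics/w1.png

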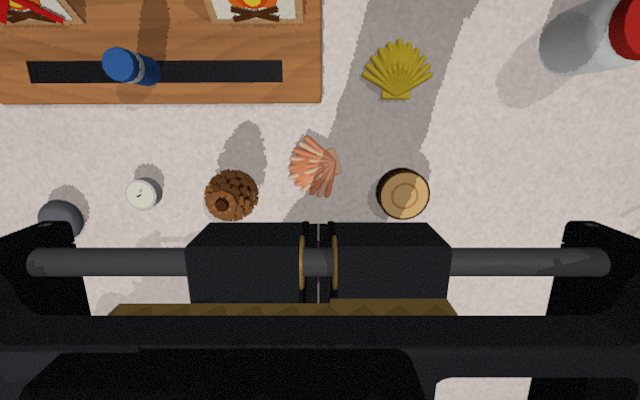

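The wrist view shows the shell clear of shadow at (315,165), with the cone at (231,195) and slice at (403,194) either side. Its centre measures (0.4555, -0.117), so I'll descend and hold.

Emit:
{"name": "carry_out", "arguments": {"moves": [[0.12,-0.11,0.8,0,0,0],[0,0,0.8,0,0,0],[0,0,0.8,0,0,0],[0,0,0.8,0,0,0],[0,0,0.7,0,0,0],[0,0,0.4,0,0,0],[0,0,0.3,0,0,0],[0,0,0,0,0,0],[0,0,0,0,0,0],[0,0,0,0,0,0],[0,0,0,0,0,0],[0,0,0,0,0,0],[0,0,0,0,0,0],[0,0,0,0,0,0],[0,0,0,0,0,0],[0,0,0,0,0,0],[0,0,0,0,0,0],[0,0,0,0,0,0],[0,0,0,0,0,0],[0,0,0,0,0,0]]}}

```text
time: 5.03
ee_pos: [0.4559, -0.116, 0.0525]
eef_rot: [0.999, -0.046, 0.0, 0.0]
ft_force: [-0.2, 0.2, -0.5]
width: 0.0004
grip_force: 0.0
```

Emit:
{"name": "carry_out", "arguments": {"moves": [[0,0,0,0,0,0],[0,0,0,0,0,0],[0,0,0,0,0,0],[0,0,0,0,0,0],[0,0,0,0,0,0],[0,0,0,0,0,0],[0,0,0,0,0,0],[0,0,0,0,0,0],[0,0,0,0,0,0],[0,0,0,0,0,0],[0,0,0,0,0,0],[0,0,0,0,0,0],[0,0,-0.8,0,0,0],[0,0,-0.9,0,0,0],[0,0,-0.9,0,0,0],[0,0,-0.8,0,0,0],[0,0,-0.6,0,0,0],[0,0,0,0,0,0]]}}

```text
time: 7.28
ee_pos: [0.4568, -0.1161, 0.2141]
eef_rot: [0.999, -0.046, 0.002, 0.001]
ft_force: [-0.2, 0.5, -0.3]
width: 0.0002
grip_force: 0.0
```

```bash
python3 - <<'E'
from h import *
print(read_state()["ee_pos"],to_tool([.686,.164,.114]))
E
```

```text
[ 0.4568264  -0.11614875  0.21414756] [ 5.05521832 -7.50194157  2.51227215]
```

Emit:
{"name": "carry_out", "arguments": {"moves": [[0.5,-0.75,0,0,0,0],[0.5,-0.75,0,0,0,0],[0.5,-0.75,0,0,0,0],[0.5,-0.75,0,0,0,0],[0.5,-0.75,0,0,0,0],[0.5,-0.75,0,0,0,0],[0.5,-0.75,0,0,0,0],[0.5,-0.75,0,0,0,0],[0.5,-0.75,0,0,0,0],[0.5,-0.75,0,0,0,0],[0,0,0,0,0,0],[0,0,0,0,0,0],[0,0,0,0,0,0]]}}

```text
time: 8.9
ee_pos: [0.6824, 0.1632, 0.2123]
eef_rot: [0.999, -0.046, -0.0, 0.0]
ft_force: [-0.2, 0.2, 0.2]
width: 0.0005
grip_force: 0.0
```

```bash
python3 - <<'E'
from h import *
c=snap("wrist","w2"); w=world(c)
for lo in(.065,.072,.076):
  m=(w[...,2]>lo)&(w[...,2]<.09)&(abs(w[...,0]-.687)<.04)&(abs(w[...,1]-.164)<.07)
  q=w[m]; print(lo,len(q),q.min(0).round(4),q.max(0).round(4),q.mean(0).round(4))
s=read_state(); print(s["ee_pos"],to_tool([.686,.164,.114]))
E
```

```text
0.065 2553 [0.6693 0.1142 0.065 ] [0.7076 0.2154 0.0798] [0.6899 0.1647 0.0722]
0.072 1352 [0.6735 0.115  0.072 ] [0.7038 0.2146 0.0798] [0.689  0.1646 0.0751]
0.076 539 [0.6757 0.115  0.076 ] [0.7002 0.2144 0.0798] [0.6886 0.1646 0.0772]
[0.68246701 0.16323181 0.21259558] [ 0.08542391 -0.02914404  2.46489438]
```

View pics/w2.png

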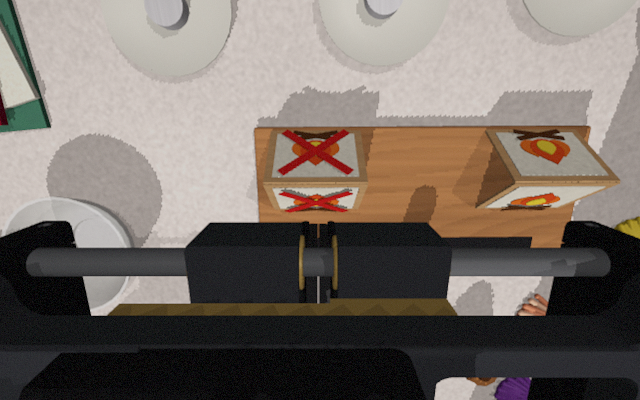

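The wrist view shows the crossed-out card (red X) with its ridge along row ~185, centred near column 315. It measures (0.688, 0.165), top 0.079.

Emit:
{"name": "carry_out", "arguments": {"moves": [[0.13,-0.05,0.7,0,0,0],[0,0,0.7,0,0,0],[0,0,0.5,0,0,0],[0,0,0.4,0,0,0],[0,0,0.2,0,0,0],[0,0,0,0,0,0],[0,0,0,0,0,0],[0,0,0,0,0,0],[0,0,0,0,0,0],[0,0,0,0,0,0],[0,0,0,0,0,0],[0,0,0,0,0,0],[0,0,0,0,0,0],[0,0,0,0,0,0],[0,0,0,0,0,0],[0,0,0,0,0,0],[0,0,0,0,0,0],[0,0,0,0,0,0],[0,0,0,0,0,0],[0,0,0,0,0,0]]}}

```text
time: 11.45
ee_pos: [0.6879, 0.1659, 0.1125]
eef_rot: [0.999, -0.046, 0.0, 0.0]
ft_force: [0.2, 0.3, 0.2]
width: 0.0006
grip_force: 0.0
```

Emit:
{"name": "carry_out", "arguments": {"moves": [[0,0,0,0,0,0],[0,0,0,0,0,0],[0,0,0,0,0,0],[0,0,0,0,0,0],[0,0,0,0,0,0],[0,0,0,0,0,0],[0,0,0,0,0,0],[0,0,0,0,0,0],[0,0,0,0,0,0],[0,0,-0.7,0,0,0],[0,0,-0.8,0,0,0],[0,0,-0.8,0,0,0],[0,0,-0.2,0,0,0],[0,0,0,0,0,0]]}}

```text
time: 13.2
ee_pos: [0.6879, 0.166, 0.2123]
eef_rot: [0.999, -0.046, 0.0, 0.0]
ft_force: [0.0, -0.7, -0.6]
width: 0.0
grip_force: 0.0
```

```bash
python3 - <<'E'
from h import *
s=read_state(); print(s["time"],s["ee_pos"])
u=np.array([.092,.9958]);x=np.array([.9958,-.092]); cn=np.array([.688,.1646])-.04*x-.12*u
mk=np.array([.581,.060]); print(cn,(mk-cn)@u,(mk-cn)@x)
st=cn-.055*x+((mk-cn)@u-.075)*u; print("start",st,to_tool([*st,.2]))
E
```

```text
13.2 [0.6879401  0.16598081 0.21233935]
[0.637128 0.048784] 0.0060051168000000085 -0.05692413439999996
start [ 0.57601147 -0.0148611 ] [-2.37249721  4.75827616  0.30840401]
```

Emit:
{"name": "carry_out", "arguments": {"moves": [[-0.4,0.79,0,0,0,0],[-0.4,0.79,0,0,0,0],[-0.4,0.79,0,0,0,0],[-0.4,0.79,0,0,0,0],[-0.4,0.79,0,0,0,0],[-0.38,0.8,0,0,0,0],[0,0,0,0,0,0],[0,0,0,0,0,0]]}}

```text
time: 14.2
ee_pos: [0.5754, -0.0141, 0.2117]
eef_rot: [0.999, -0.046, -0.001, -0.0]
ft_force: [-0.1, 1.0, 0.1]
width: 0.0003
grip_force: 0.0
```

```bash
python3 - <<'E'
from h import *
c=snap("wrist","w3"); w=world(c)
hsv=cv2.cvtColor(c["pixels"],cv2.COLOR_RGB2HSV).astype(int)
m=(w[...,2]>.06)&(w[...,2]<.08)&(abs(w[...,0]-.58)<.04)&(abs(w[...,1]-.06)<.04)
q=w[m]; print(len(q),q.min(0).round(4),q.max(0).round(4),q.mean(0).round(4))
s=read_state(); print(s["ee_pos"])
E
```

```text
817 [0.5688 0.0453 0.0601] [0.5997 0.0763 0.0712] [0.5849 0.06   0.0684]
[ 0.57562457 -0.01356568  0.21182596]
```

View pics/w3.png

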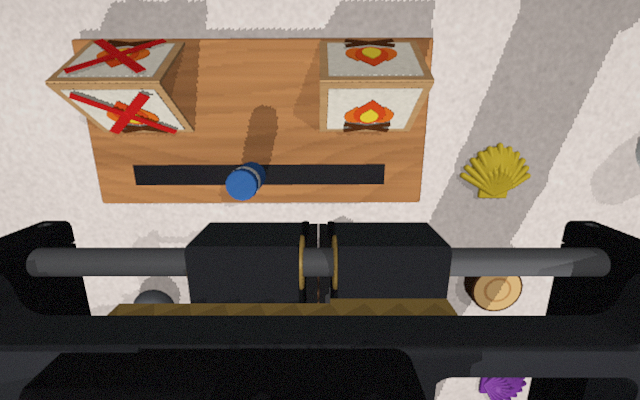

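The wrist view shows the marker at (243,182) in the slot, and the tool stands on its right (-y) side. Marker measures (0.5845, 0.0605).

Emit:
{"name": "carry_out", "arguments": {"moves": [[0.04,0,0.8,0,0,0],[0,0,0.9,0,0,0],[0,0,0.9,0,0,0],[0,0,0.8,0,0,0],[0,0,0.4,0,0,0],[0,0,0.25,0,0,0],[0,0,0,0,0,0],[0,-0.3,0,0,0,0],[0,-0.3,0,0,0,0],[0,-0.3,0,0,0,0],[0,-0.2,0,0,0,0],[0,-0.2,0,0,0,0],[0,-0.2,0,0,0,0],[0,-0.2,0,0,0,0],[0,-0.2,0,0,0,0],[0,-0.2,0,0,0,0],[0,-0.2,0,0,0,0],[0,0,0,0,0,0]]}}

```text
time: 16.5
ee_pos: [0.5858, 0.0781, 0.0505]
eef_rot: [0.999, -0.045, 0.0, -0.0]
ft_force: [0.1, -0.3, -0.2]
width: 0.0003
grip_force: 0.0
```

```bash
cat > m.py <<'E'
from h import *
u=np.array([.092,.9958]);cn=np.array([.637128,.048784])
c=snap("top","t_%d"%int(read_state()["time"]*10)); w=world(c)
hsv=cv2.cvtColor(c["pixels"],cv2.COLOR_RGB2HSV).astype(int)
m=(hsv[...,0]>100)&(hsv[...,0]<125)&(hsv[...,1]>120)&(w[...,2]>.03)&(w[...,2]<.085)&(abs(w[...,0]-.585)<.05)&(w[...,1]>-.1)&(w[...,1]<.25)
q=w[m]; print(len(q),q.min(0),q.max(0)); mid=(q.min(0)+q.max(0))/2; print("t",(mid[:2]-cn)@u)
s=read_state(); print(s["ee_pos"],"tcp t",(s["ee_pos"][:2]-cn)@u,s["ft_force"])
E
python3 m.py
```

```text
Traceback (most recent call last):
  File "m.py", line 6, in <module>
    q=w[m]; print(len(q),q.min(0),q.max(0)); mid=(q.min(0)+q.max(0))/2; print("t",(mid[:2]-cn)@u)
                         ~~~~~^^^
ValueError: zero-size array to reduction operation minimum which has no identity
```

```bash
python3 - <<'E'
from h import *
c=snap("wrist","w4");d=snap("scene","s4"); cv2.imwrite("pics/c4.png",np.vstack([c["pixels"][:,:,::-1][:300],cv2.resize(d["pixels"][190:290,260:474,::-1],(640,299))]))
E
```

```text
(no output)
```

View pics/c4.png

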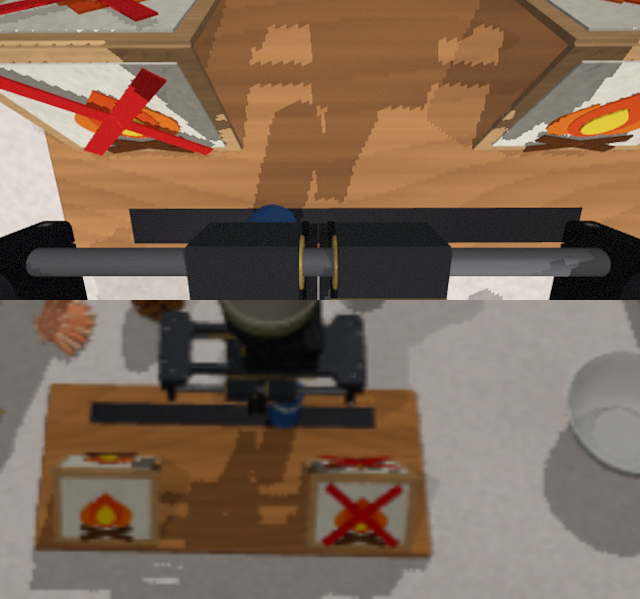

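The fingers are behind the marker (blue at (272,215), just left of them) and have pushed it part-way. I'll keep pushing.

Emit:
{"name": "carry_out", "arguments": {"moves": [[0,-0.2,0,0,0,0],[0,-0.2,0,0,0,0],[0,-0.2,0,0,0,0],[0,-0.2,0,0,0,0],[0,-0.2,0,0,0,0],[0,-0.2,0,0,0,0],[0,-0.15,0,0,0,0],[0,-0.1,0,0,0,0],[0,0,0,0,0,0],[0,0,0,0,0,0]]}}

```text
time: 17.9
ee_pos: [0.591, 0.1347, 0.0506]
eef_rot: [0.999, -0.046, 0.0, -0.0]
ft_force: [-0.2, -0.1, -0.8]
width: 0.0005
grip_force: 0.0
```

Emit:
{"name": "carry_out", "arguments": {"moves": [[0,-0.06,0,0,0,0],[0,-0.05,0,0,0,0],[0,0,0,0,0,0],[0,0,0,0,0,0]]}}

```text
time: 18.4
ee_pos: [0.5915, 0.1392, 0.0506]
eef_rot: [0.999, -0.046, 0.0, -0.0]
ft_force: [-0.3, 0.2, 0.0]
width: 0.0
grip_force: 0.2
```

Emit:
{"name": "carry_out", "arguments": {"moves": [[0,-0.06,0,0,0,0],[0,-0.05,0,0,0,0],[0,0,0,0,0,0]]}}

```text
time: 18.77
ee_pos: [0.5919, 0.1438, 0.0505]
eef_rot: [0.999, -0.046, 0.0, -0.0]
ft_force: [0.3, 0.2, -0.9]
width: 0.0004
grip_force: 0.2
```

Emit:
{"name": "carry_out", "arguments": {"moves": [[0,-0.05,0,0,0,0],[0,-0.05,0,0,0,0],[0,0,0,0,0,0]]}}

```text
time: 19.15
ee_pos: [0.5922, 0.1463, 0.0504]
eef_rot: [0.999, -0.046, -0.0, 0.001]
ft_force: [-2.2, -4.8, 1.6]
width: 0.0005
grip_force: 2.6
```

The force has risen to about 5 N and the tool has stalled, so the marker is at its stop. Now I back off and rise.

Emit:
{"name": "carry_out", "arguments": {"moves": [[0,0.2,0,0,0,0],[0,0.4,0,0,0,0],[0,0.5,0,0,0,0],[0,0,-0.6,0,0,0],[0,0,-0.9,0,0,0],[0,0,-0.9,0,0,0],[0,0,-0.9,0,0,0],[0,0,-0.9,0,0,0],[0,0.8,0,0,0,0],[0,0.9,0,0,0,0],[0,0.9,0,0,0,0],[0,0.9,0,0,0,0],[0,0.9,0,0,0,0],[0,0,0,0,0,0],[0,0,0,0,0,0]]}}

```text
time: 21.02
ee_pos: [0.5718, -0.0717, 0.2186]
eef_rot: [0.999, -0.046, 0.0, -0.0]
ft_force: [0.0, -0.0, -0.0]
width: 0.0004
grip_force: 0.0
```

```bash
python3 m.py; python3 - <<'E'
from h import *
c=snap("wrist","w5");d=snap("scene","s5"); cv2.imwrite("pics/c5.png",np.vstack([c["pixels"][:,:,::-1][:300],cv2.resize(d["pixels"][140:290,170:490,::-1],(640,300))]))
E
```

```text
71 [0.58008132 0.16063606 0.0657752 ] [0.60519801 0.1827611  0.07427354]
t 0.1183054102314958
[ 0.57195665 -0.07100893  0.2186407 ] tcp t -0.12528556506151886 [-0.68397678  0.31800988 -0.07468434]
```

View pics/c5.png

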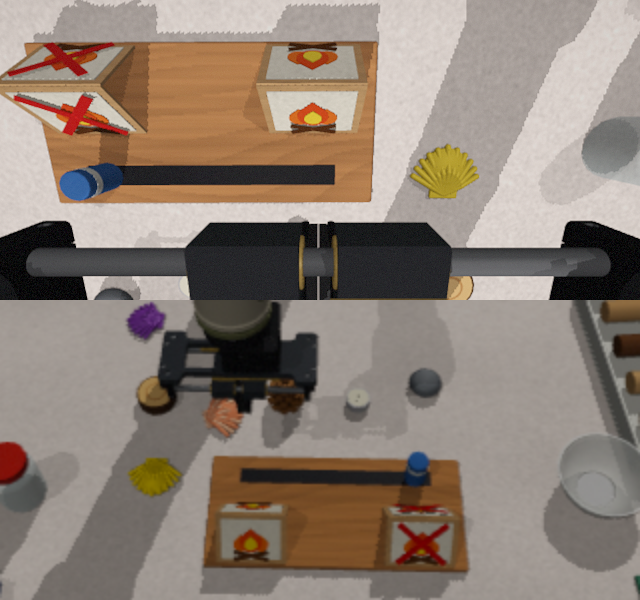

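The marker is at the slot's end in front of the crossed-out card (about +0.118 m). The loose things haven't moved, and the arm is clear and high.

```bash
python3 -c "
from bench import r
print(r.close_job())"
```

```text
the job is handed in; nothing more can be done
None
```

I pointed at the shell and then at the crossed-out card for at least two seconds each, then pushed the marker to the stop in front of that card; the arm is clear and the job is handed in at about 21 s.

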